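# Open the child-proof tub at the kitchenette sink

### The job

Open the child-proof dishwasher-tablet tub, the one whose cap has two flat tabs on its sides: squeeze both tabs inward, keep them squeezed while turning the cap anticlockwise (seen from above) about a quarter turn, and lift it straight off. Then set the cap down gently, open side down, on the floor of the shallow steel tray and let go. Leave the matching tub with the plain round cap untouched.

Things in the scene. Friction and masses are not known exactly. Their poses are not given: they have to be found in the camera images.
- cap: Grey hollow cap on the tub's neck, 52 mm across and high, 60 g. Origin: centre of its open underside, 98 mm above the counter; z up. On its +y and -y sides a flat upright sprung tab: from z = 22 to 48 mm 20 wide (squeeze here), below that a 14 wide foot down to z = 1. 64 mm over both tabs; each goes in 6 mm (4 to 7 N) to a firm stop, 52 over both; 5 mm unlocks. Axes start parallel to the tub's.
- tub: White tub, 84 mm across, in a fixed steel holder (108 across); cannot move. Origin: underside centre, z up. Shoulder at z = 96 mm, 4 small posts on it, up to 110, lock the tabs' feet; neck top 146. The cap cannot turn unless both tabs are held in; then it turns easily anticlockwise (stop at about 125 degrees) and lifts off when turned 60 to 120 degrees; clear after rising 50 mm.
- plain_tub: The look-alike: same white tub in the same fixed holder, but its grey round cap, 54 mm across and 52 mm high (top at z = 150 mm), has no side tabs. Not to be touched. Origin: centre of the holder's underside, on the counter; z up.
- tray_in (a point): Centre of the inner floor of a shallow stainless tray fixed to the counter: outside 150 mm along x, 170 mm along y, 18 mm high, walls and floor 3 mm thick (this point is 3 mm above the counter). z up.
Things that resemble listed ones, but are neither listed nor needed, are in the scene too. Of the things like the cap, leave any that is blue; of the rest the smaller one is meant. What is shaped like the tub but green is not meant.

How it is judged:
On the way, in this order (a step that is already met when the one before it is completed fails the run):
1. the cap, still seated on the neck, has been turned more than 40 degrees (angle between the x axis of cap and the x axis of tub, either way round above 0.7 rad and z of cap in the frame of tub below 0.108 m and horizontal distance between cap and tub below 0.008 m and angle between cap's own z axis and vertical below 0.17 rad), for 0.05 s.
2. the cap has been lifted clear of the neck in the fingers (z of cap in the frame of tub above 0.15 m and contact force between the fingers and cap above 1 N), for 0.05 s.
3. the cap is within 20 mm of the tray's floor while still held (horizontal distance between cap and tray_in below 0.08 m and z of cap in the frame of tray_in below 0.02 m and contact force between the fingers and cap above 1 N), for 0.05 s.
At the end, for the whole second after the job is handed in: The cap stands open side down (upright within 10 degrees) and at rest on the tray's inner floor (underside within 6 mm of it), wholly inside the tray (its centre within 55 mm of the tray's centre along the tray's x and 65 mm along its y), released (x of cap in the frame of tray_in between -0.055 and 0.055 m and y of cap in the frame of tray_in between -0.065 and 0.065 m and z of cap in the frame of tray_in between -0.006 and 0.006 m and angle between cap's own z axis and vertical below 0.17 rad and linear speed of cap below 0.02 m/s); the robot touches nothing.
It fails at once if the tub with the plain cap is pushed or gripped with more than 3 N (contact force between any of the fingers, the arm and plain_tub above 3 N).
It also fails if it takes over 54 s, if anything falls off the work surface, if the arm or the gripper's body presses on something with over 40 N, if the wrist force passes 120 N, or if a joint passes its speed limit or range.

### The arm

A 6-joint arm with a two-finger parallel gripper is mounted at the origin on the work surface. World frame = base frame: x ahead of the robot, y to its left, z up, the work surface at z = 0. Lengths are in m, angles in rad, forces in N, time in s.
With the tool pointing down it reaches from about 0.325 to 0.775 m from the base axis. Payload 5.5 kg.
Tool frame: the origin (TCP) lies between the finger pads; the fingertips stand 8 mm ahead of it and the grasp point (between the pads) lies 11 mm behind it (tcp_to_tips is the distance from the TCP to the fingertips, in m); z points along the fingers, y is the line along which they close (so a half turn about z gives the same grasp; the last joint's range is limited). The gripper opens to 88 mm and grips with 3 to 60 N. Pads are 20 mm wide; open, the fingers measure 115 mm over their backs; the gripper's body (75 mm by 178 mm) begins 61 mm behind the grasp point.
Start: joints at [-1.215, 0.091, 1.231, -0, 1.82, -0.057], TCP at [0.241, -0.55, 0.231] pointing down, gripper open.
Joint ranges: [-2.87, 2.87], [-0.86, 2.18], [0.17, 2.46], [-1.51, 4.65], [0.06, 2.69], [-2.65, 2.65]. Speed limits (rad/s): [2.57, 2.57, 3.01, 3.14, 3.14, 3.14].

### API

Orientations are given as a unit quaternion [w, x, y, z].
In Python, from bench import * gives the robot as it stands. Calls block until the motion is done:
- move_to(position, orientation): joint-space move of the TCP to a pose.
- move_l(position, speed=0.15, orientation=None): straight line of the TCP; orientation=None keeps the orientation; speed is the mean speed in m/s.
- movej(angles): joint-space move.
- gripper_open() and close(): open the fingers fully, or close them until they stop; the grip force is fixed at half the most.
- hold(seconds).
- inverse_kinematics(position, orientation): joint angles nearest the present ones, or None.
- state(): the state.
- get_image(name): name is "scene" or "top" or "wrist"; returns a dict with "frame" (384x512x3 uint8, blue, green, red), "depth" (384x512 float32, m along the optical axis (not along the pixel's ray), 0 where there is no reading), "camera_matrix" (3x3 intrinsics, pixels), "view" (4x4, takes a point from world to camera coordinates). Camera axes: x right, y up, looking along -z (the intrinsics and any distortion apply to the point x, -y, -z); pixel columns grow to the right and rows downward; lengths in m; the calibration is good to about 2 mm. A picture is of the moment at which its call begins.
A pose or a line that the arm cannot do raises IKError and nothing moves.
- job_done(): hands the job in; it is judged then, once.
The state is a dict: "time": time; "joint_pos": joint angles; "dq": joint speeds; "joint_torque": joint torques, N m; "ee_pos": TCP position; "ee_rot": TCP orientation; "ft_force": force on the tool from outside, world axes, zero at the start; "moment": the same for the moment, N m; "finger_gap": finger opening in m; "finger_force": force on a finger pad.
Only numpy, scipy, OpenCV 4.12 (cv2) and the standard library are available. Lean on these libraries where they do the work, as an engineer would, in place of code of your own. Each camera call takes 0.05 s, during which the arm holds its last target. There are 200 camera calls.

## Working session

There is one attempt and no reset: what is moved stays moved. The work goes in short steps, each a Python script; the robot and the scene stay as the last script left them, time stands still between calls to the robot, and variables do not carry over. Pictures are saved under pics/ and viewed, at most 10 in all, crops included, and the job is handed in when it is done.

```bash
ls; mkdir -p pics
python3 - <<'E'
from bench import *
import cv2,numpy as np
for n in ("top","scene"):
    d=get_image(n); cv2.imwrite(f"pics/{n}0.png",d["frame"]); np.savez(f"{n}0.npz",**d)
    print(n,d["camera_matrix"],d["view"])
print(state()["time"])
E
```

```text
pics
top [[468.92022847   0.         257.40908506]
 [  0.         468.92022847 193.41940616]
 [  0.           0.           1.        ]] [[-0.00924428 -0.99993195 -0.0071163   0.00447729]
 [ 0.99022971 -0.01014436  0.13907631 -0.50405195]
 [-0.13913904 -0.00576111  0.9902561  -0.95486072]
 [ 0.          0.          0.          1.        ]]
scene [[379.40213707   0.         256.72323476]
 [  0.         379.40213707 189.0837125 ]
 [  0.           0.           1.        ]] [[ 0.74669876  0.66494774  0.01689559 -0.37078706]
 [-0.39162024  0.41895208  0.81921471  0.1099879 ]
 [ 0.53765653 -0.61832327  0.57323799 -0.9871705 ]
 [ 0.          0.          0.          1.        ]]
0.1
```

View pics/top0.png

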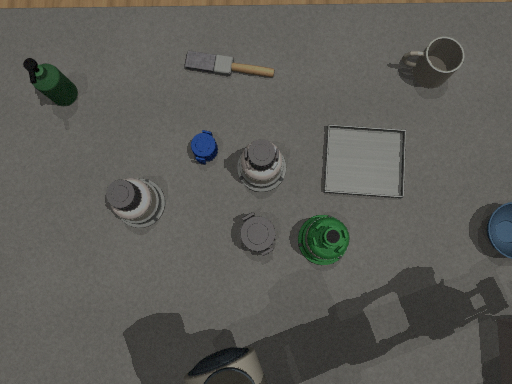

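View pics/scene0.png

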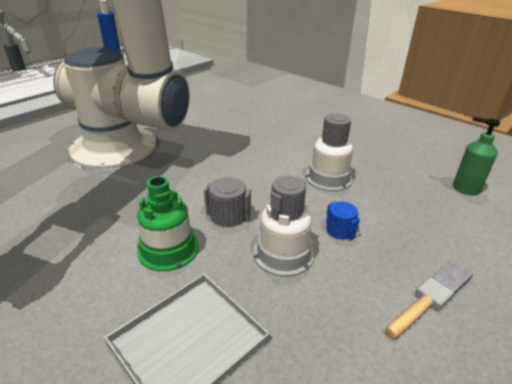

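Candidates for the cap in the top view: the grey cap on the white tub (262,153), the plain cap on the tub (122,195), the loose larger grey cap (258,234), the blue cap (204,148), and the green tub (324,240). I choose (262,153), which appears to have a tab in the scene view (285,200). I'll check it with a close crop and the depth.

```bash
cat > h.py <<'E'
import numpy as np,cv2
def cloud(d):
    K,V=d["camera_matrix"],d["view"]; z=d["depth"]; h,w=z.shape
    u,v=np.meshgrid(np.arange(w),np.arange(h))
    P=np.stack([(u-K[0,2])/K[0,0]*z,-(v-K[1,2])/K[1,1]*z,-z],-1)
    W=(P-V[:3,3])@V[:3,:3]; W[z<=0]=np.nan; return W
def circ(P): 
    c,r=cv2.minEnclosingCircle(P.astype(np.float32)); return np.round(c,4),round(r,4)
E
python3 - <<'E'
from h import *
t=np.load("top0.npz"); W=cloud(t)
def box(name,u0,u1,v0,v1,z0,z1):
    P=W[v0:v1,u0:u1].reshape(-1,3); P=P[(P[:,2]>z0)&(P[:,2]<z1)]
    print(name,len(P),P.mean(0).round(4),circ(P[:,:2]),cv2.minAreaRect(P[:,:2].astype(np.float32)))
box("cap top",235,290,130,180,.144,.16)
box("cap side",235,290,130,180,.118,.144)
box("plain",100,150,170,220,.144,.16)
box("holder",230,295,130,200,.002,.05)
box("tray rim",315,415,115,205,.012,.03)
box("tray floor",330,400,132,190,-.01,.01)
box("table",300,320,130,200,-.02,.02)
box("green",290,360,210,270,.05,.3)
box("bigcap",230,285,205,260,.03,.3)
c=cv2.resize(t["frame"][125:200,225:300],None,fx=5,fy=5,interpolation=cv2.INTER_CUBIC)
s=np.load("scene0.npz")["frame"][165:280,240:330]
s=cv2.resize(s,(293,375),interpolation=cv2.INTER_CUBIC)
cv2.imwrite("pics/crop1.png",np.hstack([c,s]))
E
```

```text
cap top 610 [ 0.5662 -0.0085  0.1492] (array([ 0.566 , -0.0092]), 0.032) ((0.5660471320152283, -0.00869942456483841), (0.05465720221400261, 0.05301889404654503), 45.875247955322266)
cap side 113 [ 0.5528 -0.0088  0.1334] (array([ 0.5659, -0.0088]), 0.0334) ((0.5608276724815369, -0.009754899889230728), (0.04210997000336647, 0.06651156395673752), 10.623004913330078)
plain 656 [0.4904 0.2552 0.1492] (array([0.4902, 0.2555]), 0.0278) ((0.49031275510787964, 0.25539958477020264), (0.05299171805381775, 0.05289841443300247), 28.623172760009766)
holder 648 [ 0.5466 -0.0096  0.0154] (array([ 0.5769, -0.0127]), 0.1001) ((0.573643684387207, -0.010920330882072449), (0.1404421180486679, 0.15477876365184784), 89.42237854003906)
tray rim 498 [ 0.578  -0.2385  0.0163] (array([ 0.5764, -0.2348]), 0.1122) ((0.5775755047798157, -0.23505467176437378), (0.17048954963684082, 0.15157510340213776), 85.18257141113281)
tray floor 4052 [ 0.5797 -0.2367  0.0019] (array([ 0.5797, -0.2369]), 0.1004) ((0.5802977085113525, -0.23721712827682495), (0.15467621386051178, 0.13092750310897827), 88.82313537597656)
table 1394 [ 0.5728 -0.1158 -0.0011] (array([ 0.5733, -0.116 ]), 0.0808) ((0.5734990239143372, -0.11603284627199173), (0.0430271290242672, 0.15704579651355743), 88.68326568603516)
green 1461 [ 0.4059 -0.1347  0.104 ] (array([ 0.4075, -0.1392]), 0.0424) ((0.40749263763427734, -0.13842855393886566), (0.08294034004211426, 0.08287712186574936), 45.28690719604492)
bigcap 1080 [4.184e-01 4.000e-04 6.910e-02] (array([4.186e-01, 2.000e-04]), 0.0451) ((0.41844460368156433, -3.6090612411499023e-05), (0.08220457285642624, 0.0730963796377182), 66.47164916992188)
```

View pics/crop1.png

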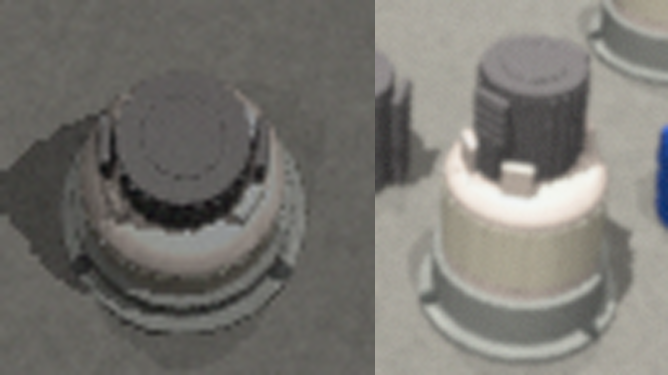

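Run:
```python
from h import *
from bench import *
from scipy.spatial.transform import Rotation as R
for n in ("top0","scene0"):
    d=np.load(n+".npz");P=cloud(d).reshape(-1,3)
    Q=P[:,:2]-[.566,-.0087];r=np.hypot(*Q.T);m=(r>.0285)&(r<.036)&(P[:,2]>.124)&(P[:,2]<.150)
    a=np.degrees(np.arctan2(Q[m,1],Q[m,0])); print(n,m.sum(),np.histogram(a,np.arange(-180,181,10))[0], np.sort(a).round()[::3])
s=state(); print(s["ee_pos"],s["ee_rot"]); q=s["ee_rot"]
print(R.from_quat(np.roll(q,-1)).as_matrix().round(3))
for th in (90,-90,80,100,180,0):
    # tool y along th, z down
    y=np.array([np.cos(np.radians(th)),np.sin(np.radians(th)),0]);z=np.array([0,0,-1.]);x=np.cross(y,z)
    o=np.roll(R.from_matrix(np.c_[x,y,z]).as_quat(),1)
    print(th,inverse_kinematics([.566,-.0087,.125],o))
```

```text
top0 60 [ 0  0  0  0  0  0  0 13  6  6  6  0  0  0  0  0  0  0  0  0  0  0  0  0
  1  6  6  7  9  0  0  0  0  0  0  0] [-110. -108. -106. -103. -100.  -96.  -91.  -85.  -82.  -79.  -76.   71.
   78.   82.   89.   93.   96.  100.  103.  105.]
scene0 231 [ 0  0  0  0  0  0  0 25 41 38 50  8  6 16 16  4  6  5  3  0  0  0  0  0
  5  5  1  2  0  0  0  0  0  0  0  0] [-106. -105. -105. -104. -103. -102. -102. -101. -100. -100.  -98.  -98.
  -97.  -96.  -95.  -95.  -94.  -92.  -92.  -91.  -90.  -90.  -90.  -89.
  -88.  -87.  -86.  -86.  -85.  -83.  -83.  -83.  -82.  -81.  -80.  -80.
  -79.  -79.  -78.  -77.  -76.  -76.  -75.  -74.  -74.  -73.  -73.  -72.
  -72.  -72.  -72.  -71.  -64.  -61.  -60.  -58.  -49.  -48.  -47.  -47.
  -45.  -42.  -37.  -35.  -33.  -33.  -32.  -24.  -19.  -18.   -9.   -6.
    6.   66.   68.   72.   82.]
[ 0.24062209 -0.5493806   0.22961334] [-8.51864602e-04  9.78772065e-01  2.04949992e-01 -1.38270546e-04]
[[ 0.916  0.401 -0.001]
 [ 0.401 -0.916  0.002]
 [ 0.    -0.002 -1.   ]]
90 [-7.54695639e-02  4.73335870e-03  1.50644659e+00 -4.44089210e-16
  1.63041271e+00 -1.64626589e+00]
-90 [-7.54695639e-02  4.73335870e-03  1.50644659e+00 -4.44089210e-16
  1.63041271e+00  1.49532676e+00]
80 [-7.54695639e-02  4.73335870e-03  1.50644659e+00 -4.44089210e-16
  1.63041271e+00 -1.47173297e+00]
100 [-7.54695639e-02  4.73335870e-03  1.50644659e+00 -4.44089210e-16
  1.63041271e+00 -1.82079882e+00]
180 None
0 [-7.54695639e-02  4.73335870e-03  1.50644659e+00 -4.44089210e-16
  1.63041271e+00 -7.54695639e-02]
```

```bash
cat >> h.py <<'E'
from scipy.spatial.transform import Rotation as R
def down(th):
    t=np.radians(th);y=np.array([np.cos(t),np.sin(t),0]);z=np.array([0,0,-1.])
    return np.roll(R.from_matrix(np.c_[np.cross(y,z),y,z]).as_quat(),1)
E
python3 - <<'E'
from h import *
from bench import *
s=state(); p=s["ee_pos"]
move_l([p[0],p[1],.30],.2)
move_to([.566,-.0087,.27],down(-90)); s=state(); print(s["time"],s["ee_pos"],s["joint_pos"],s["finger_gap"],s["ft_force"])
d=get_image("wrist"); np.savez("w1.npz",**d); cv2.imwrite("pics/w1.png",d["frame"])
P=cloud(d).reshape(-1,3); m=(abs(P[:,2]-.15)<.004)&(np.hypot(P[:,0]-.566,P[:,1]+.009)<.035)
print(m.sum(),P[m].mean(0),circ(P[m][:,:2]))
Q=P[:,:2]-P[m].mean(0)[:2];r=np.hypot(*Q.T);k=(r>.0295)&(r<.036)&(P[:,2]>.124)&(P[:,2]<.150)
a=np.degrees(np.arctan2(Q[k,1],Q[k,0])); 
for b in (a[a>0],a[a<0]): print(len(b),np.percentile(b,[1,50,99]) if len(b) else 0)
print(cv2.minAreaRect(P[k][:,:2].astype(np.float32)))
E
```

```text
2.8583 [ 0.56601027 -0.00947444  0.26996183] [-7.66935591e-02  1.10879941e-02  1.24358819e+00 -2.45939231e-04
  1.88694262e+00  1.49503758e+00] 0.08793114063856168 [ 0.70073548 -0.12692748  0.63345186]
2012 [ 0.56773627 -0.00751378  0.15162566] (array([ 0.5669, -0.0078]), 0.0329)
75 [ 70.56352952  84.46386511 107.66291197]
74 [-111.89497218  -90.10897569  -75.72267733]
((0.5669455528259277, -0.0076626986265182495), (0.06511823832988739, 0.019770869985222816), 87.8985595703125)
```

View pics/w1.png

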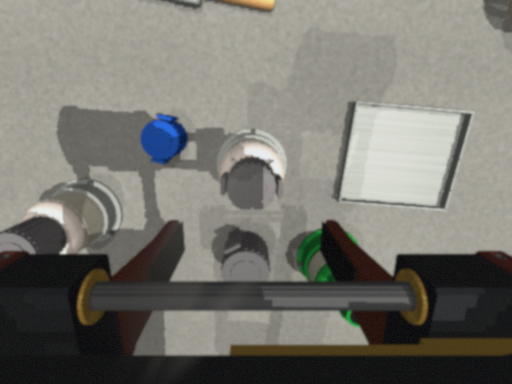

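The wrist view shows the grey cap at (250,185) with tabs at its left and right, centred between the fingers; the blue cap is at (163,138), the tray at (405,155), and the plain tub at the far left. Tab axis ≈ 88.5°, centre ≈ (0.567, -0.008). I'll descend, squeeze and turn.

Run:
```python
from h import *
from bench import *
def show(t):
    s=state(); print(t,round(s["time"],2),s["ee_pos"].round(4),"gap",round(s["finger_gap"],4),s["finger_force"],"F",np.round(s["ft_force"],1),"M",np.round(s["moment"],2))
    return s
move_to([.5667,-.0075,.22],down(-91.5)); show("above")
move_l([.5667,-.0075,.126],.08); show("down")
close(); hold(.3); s=show("closed")
if s["finger_gap"]<.056:
    q=np.array(s["joint_pos"])
    for i in range(3):
        q[5]-=np.radians(10); movej(q); s=show(f"turn {10*(i+1)}")
        print(round(q[5]-s["joint_pos"][5],3))
```

```text
above 3.23 [ 0.5658 -0.008   0.2185] gap 0.088 0.0 F [-0.1  0.4  1. ] M [ 0.05 -0.04  0.04]
down 4.55 [ 0.5671 -0.0075  0.1268] gap 0.0876 0.0 F [-0.7  0.5  0.2] M [ 0.01 -0.01  0.  ]
closed 5.5 [ 0.5668 -0.0081  0.1263] gap 0.0522 30.00077671254985 F [-1.  -5.8  2.4] M [-0.88  0.09  0.02]
turn 10 5.79 [ 0.567  -0.0083  0.1263] gap 0.0524 30.000106275547296 F [-0.3 -4.3  1.6] M [-0.78 -0.    0.02]
-0.004
turn 20 6.08 [ 0.5671 -0.0084  0.1263] gap 0.0523 30.000236697960645 F [ 1.  -5.4  1.5] M [-0.92 -0.08 -0.01]
-0.003
turn 30 6.38 [ 0.5672 -0.0085  0.1263] gap 0.0523 30.00015601166524 F [ 2.5 -4.8  1.3] M [-0.98 -0.26 -0.01]
-0.003
```

Run:
```python
from h import *
from bench import *
def show(t):
    s=state(); print(t,round(s["time"],2),s["ee_pos"].round(4),"gap",round(s["finger_gap"],4),round(s["finger_force"],1),"F",np.round(s["ft_force"],1),"M",np.round(s["moment"],2))
    return s
q=np.array(state()["joint_pos"])
for i in range(4):
    q[5]-=np.radians(14.5); movej(q); s=show(f"turn {i}")
    if abs(s["moment"][2])>1: break
hold(.2); p=s["ee_pos"].copy()
for h in (.015,.06,.11):
    move_l([p[0],p[1],p[2]+h],.06); s=show(f"lift {h}")
    if s["finger_gap"]<.048 or abs(s["ft_force"]).max()>25: print("stop");break
d=get_image("scene"); cv2.imwrite("pics/s2.png",d["frame"])
```

```text
turn 0 6.72 [ 0.5678 -0.0083  0.1263] gap 0.0522 30.0 F [ 3.5 -3.   1.1] M [-0.53 -0.62  0.04]
turn 1 7.08 [ 0.5678 -0.0084  0.1264] gap 0.0522 30.0 F [ 4.1 -3.7 -0.4] M [-0.66 -0.82 -0.02]
turn 2 7.42 [ 0.5678 -0.0084  0.1263] gap 0.0525 30.0 F [ 4.1 -2.9  0.4] M [-0.56 -0.78 -0.04]
turn 3 7.78 [ 0.5679 -0.0081  0.1264] gap 0.0525 30.0 F [ 4.8 -1.7  0.1] M [-0.34 -1.01  0.04]
lift 0.015 8.38 [ 0.5678 -0.008   0.1411] gap 0.0527 30.0 F [ 2.6 -2.9 -0.6] M [-0.61 -0.59 -0.05]
lift 0.06 9.28 [ 0.5676 -0.008   0.1859] gap 0.0521 30.0 F [-0.3 -0.  -0.8] M [ 0.   -0.05 -0.02]
lift 0.11 10.26 [ 0.5677 -0.0081  0.2358] gap 0.0522 30.0 F [ 0.3 -0.6  0.1] M [ 0.02 -0.08 -0.02]
```

View pics/s2.png

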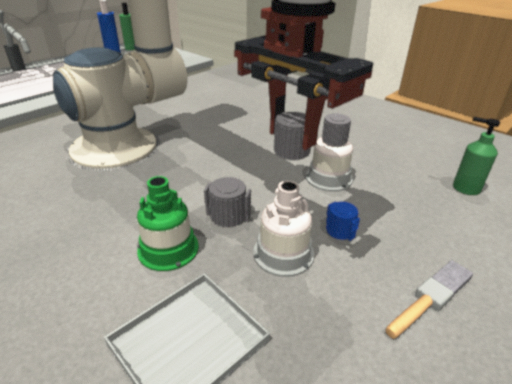

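The cap is held in the fingers at (292,135), the tub's neck is bare at (289,187), and nothing else has moved. Next I'll carry it to the tray at (188,330).

Run:
```python
from h import *
from bench import *
def show(t):
    s=state(); print(t,round(s["time"],2),s["ee_pos"].round(4),"gap",round(s["finger_gap"],4),round(s["finger_force"],1),"F",np.round(s["ft_force"],1))
    return s
c=[.578,-.235]
s=state(); move_l([*s["ee_pos"][:2],.25],.1)
move_to([*c,.25],down(-90)); show("over")
move_l([*c,.08],.15); move_l([*c,.038],.06); s=show("low"); f0=s["ft_force"][2]
z=.038
while z>.027:
    z-=.001; move_l([*c,z],.02); s=show(f"{z:.3f}")
    if s["ft_force"][2]-f0>4: break
hold(.3); show("rest")
```

```text
over 11.65 [ 0.5781 -0.2344  0.2497] gap 0.0521 30.0 F [ 0.4  0.4 -0.4]
low 13.78 [ 0.5782 -0.2351  0.0383] gap 0.0524 30.0 F [-0.1 -0.1  0.1]
0.037 14.03 [ 0.5782 -0.2351  0.0374] gap 0.0522 30.0 F [ 0.2 -0.2 -0.5]
0.036 14.28 [ 0.578 -0.235  0.036] gap 0.0522 30.0 F [-0.2 -0.8 -0.6]
0.035 14.53 [ 0.5779 -0.235   0.0349] gap 0.0518 30.0 F [ 0.8  0.1 -0.6]
0.034 14.78 [ 0.5779 -0.235   0.0339] gap 0.0521 30.0 F [ 0.2  0.3 -0.6]
0.033 15.03 [ 0.5779 -0.235   0.0329] gap 0.0523 30.0 F [-0.   0.4  0.3]
0.032 15.28 [ 0.578  -0.235   0.0319] gap 0.0523 30.0 F [ 1.3 -0.1 -0.5]
0.031 15.53 [ 0.5782 -0.2351  0.0313] gap 0.0525 30.0 F [-0.2 -0.1  1.3]
0.030 15.78 [ 0.5782 -0.2351  0.0313] gap 0.0521 30.0 F [-1.   0.7  6.9]
rest 16.08 [ 0.5782 -0.2351  0.0313] gap 0.0526 30.0 F [-3.2  1.9  6.4]
```

Run:
```python
from h import *
from bench import *
move_l([.578,-.235,.031],.02); gripper_open(); hold(.3)
move_l([.578,-.235,.16],.1); move_to([.45,-.30,.30],down(-90)); hold(.5)
s=state(); print(s["time"],s["finger_gap"],s["ft_force"])
d=get_image("scene"); cv2.imwrite("pics/s3.png",d["frame"])
t=get_image("top"); P=cloud(t).reshape(-1,3); m=(np.hypot(P[:,0]-.578,P[:,1]+.235)<.045)&(P[:,2]>.03)&(P[:,2]<.1)
print(P[m].mean(0), np.percentile(P[m][:,2],[5,50,95]))
```

```text
20.1167 0.08768520340491705 [ 0.07479264  0.07253154 -0.68955716]
[ 0.57583122 -0.23306973  0.05193759] [0.03775953 0.05374969 0.05734365]
```

View pics/s3.png

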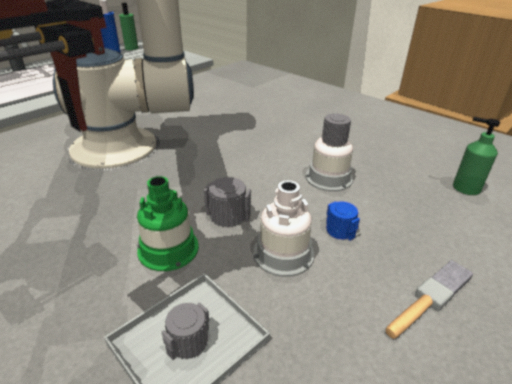

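The cap stands upright in the middle of the tray at (187,330), released, with the arm clear.

```bash
python3 -c "
from bench import *
print(job_done())"
```

```text
the job is handed in; nothing more can be done
None
```

I unlocked the tabbed cap, lifted it off, set it down open side down near the middle of the tray and released it; the plain tub was left untouched and the job was handed in after about 20 s of robot time.

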